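Pin the sprung flask cradle and hold a clay flask pressed down in it

ROBOT

A 6-joint arm with a two-finger parallel gripper is mounted at the origin on the work surface. World frame = base frame: x ahead of the robot, y to its left, z up, the work surface at z = 0. Lengths are in m, angles in rad, forces in N, time in s.
With the tool pointing down it reaches from about 0.325 to 0.9 m from the base axis. Payload 6.1 kg.
Tool frame: the origin (TCP) lies midway between the tips of the shut fingers; the grasp point (between the pads) lies 19 mm behind it; z points along the fingers, y is the line along which they close (so a half turn about z gives the same grasp; the last joint's range is limited). The gripper opens to 87 mm and grips with 3 to 60 N. Pads are 19 mm wide; open, the fingers measure 117 mm over their backs; the gripper's body (75 mm by 190 mm) begins 51 mm behind the grasp point.
Start: joints at [1.213, 0.22, 1.526, -0, 1.395, -0.126], TCP at [0.144, 0.608, 0.223] pointing down, gripper open.
Joint ranges: [-2.98, 2.98], [-0.91, 2.08], [0.09, 2.57], [-1.24, 4.39], [0.2, 2.65], [-2.68, 2.68]. Speed limits (rad/s): [2.57, 2.57, 3.01, 3.14, 3.14, 3.14].

INTERFACE

Orientations are given as a unit quaternion [w, x, y, z].
In Python, from bench import bot gives the robot as it stands.
- The arm moves only by the tool apply_moves, never from a script. Its argument "plan" is a list of rows, each a list of 7 numbers: the shift along the tool's x, y, z normalised to -1 to 1, where 1 is 200 mm, then the turn, a rotation vector about the tool's x, y, z normalised to -1 to 1, where 1 is pi/2 rad, then the opening, from 0 (shut) to 1 (fully open). A call has 1 to 5 rows; each row shifts and turns the commanded pose from where the row before left it, along the tool's axes as they then stand; what a row does not reach is not made up. A row lasts 1/10 s, in which the tool goes at most 50 mm and 8.59 degrees, less where a joint would pass 70% of its speed; a pose out of reach is approached as far as the arm can. A call with a number of a shift or a turn outside -1 to 1 is refused whole. A call with a gripper value outside its range is refused whole. The fingers move at their own pace and stop on an object; "newtons" is the grip in N (left out, the last holds). Time passes only in rows, so rows that do not move let the fingers close. It gives the time, the measured TCP pose, the force, the opening and the grip force at its end, in the units of the state.
- bot.state(): the state, without advancing time (a new reading comes with each control period).
- bot.get_image(name): name is "scene" or "top" or "wrist"; returns the picture (400x640x3 uint8, blue, green, red); there is no depth.
- bot.calibration(name): a dict with "K" (3x3 intrinsics, pixels), "k1" (the pictures are not rectified: a ray, as slopes to the right and down, at radius r is drawn at 1 + k1 r^2 times it, then the intrinsics apply), "R" (3x3) and "t" (3): a world point X has camera coordinates R X + t. Camera axes: x right, y down, z forward; pixel columns grow to the right and rows downward; lengths in m; the calibration is good to about 2 mm. A picture is of the moment at which its call begins: read the wrist's pose just before it. calibration takes no time and is no camera call; for the wrist camera it gives the pose at the moment of the call.
- bot.job_done(): hands the job in; it is judged then, once.
Trained networks look in the newest picture that a camera, given by its name, has taken for a name from the list of things; names that differ only in an ending like _2 or _b are one class to them, and where a whole thing is asked for, a point or a joint stands for the part that bears it (a point fixed in the world has none). Each returns a list of dicts, best first, with "confidence" (0 to 1); they miss things now and then, are a little off and sometimes report something else, mostly with a low value. They report only what shows in the picture. A call takes as long as a camera call. They do not tell look-alikes from the thing itself.
- bot.boxes_of(camera, label): "position" ([column, row] as shares, 0 to 1, of the picture: columns of its width, rows of its height, amid what is visible of it).
- bot.regions_of(camera, label): "region" (400x640 bool, what is visible of it) and "position" ([column, row] as shares, 0 to 1, of the picture: columns of its width, rows of its height, amid what is visible of it).
- bot.spot_point(camera, label): "position" ([column, row] as shares, 0 to 1, of the picture: columns of its width, rows of its height: a listed point, or the origin of a listed thing).
The state is a dict: "time_s": time; "qpos": joint angles; "dq": joint speeds; "joint_efforts": joint torques, N m; "position": TCP position; "eef_rot": TCP orientation; "contact_force": force on the tool from outside, world axes, zero at the start; "torque": the same for the moment, N m; "width": finger opening in m; "grasp_force": force on a finger pad.
Only numpy, scipy, OpenCV 4.12 (cv2) and the standard library are available. Lean on these libraries where they do the work, as an engineer would, in place of code of your own. Each camera call takes 0.05 s, during which the arm holds its last target. There are 200 camera calls.

TASK

Take the headed steel pin out of the wooden block and push it down through the clevis and the cradle arm's lug until its head is fully home on the clevis. Then stand the round-bellied, long-necked clay flask upright in the sprung ring at the end of that arm, press it straight down until the ring is on its bottom stop, and keep it there: finish while still holding the flask pressed down. Leave the other things on the bench where they are.

Things in the scene. Friction and masses are not known exactly. Their poses are not given: they have to be found in the camera images.
- pin: Headed steel hinge pin, standing head up in one of the two holes of the wooden block, head resting on the block's top. Shank 12 mm diameter, 36 mm long, its last 6 mm tapering to 6 mm; cylindrical head 24 mm diameter, 24 mm tall; 90 g. Origin at the shank's lower tip, z up along the pin (head top at z = 60 mm).
- pin_shoulder (a point): Point on the pin's axis on the underside of its head, 36 mm above the tip.
- pin_block: Fixed wooden block 50 x 120 x 45 mm tall (x, y, z), two upright 16 mm through holes at its own y = +35 and -35 mm. One holds the headed pin, the other a plain dowel; which is which varies. Origin under its centre on the bench.
- clevis: Dark steel clevis fixed to the bench: two level fork plates 50 x 50 x 8 mm (tops at 28 and 50 mm above the bench) joined by a web on its own +y side, on a base plate 70 x 95 x 10 mm. A 16 mm hole runs upright through both plates, its axis through the origin. Origin on the bench, z up. The lug (10 mm thick, tops at 40 mm, 16 mm hole, always aligned) of the cradle arm lies between the plates. Nothing stands higher than 50 mm at the clevis.
- clevis_mouth (a point): Centre of the mouth of the clevis hole, on the top face of the upper fork plate, 50 mm above the bench. The pin's head seats here.
- cradle_swing (a joint): Swing of the cradle arm about the clevis hole (rad), 0 = arm along the clevis's own -y, limits -0.4 to 0.4; positive is counter-clockwise from above. Stiff (about 0.6 N m of friction), stays where it is; it need not be moved.
- ring_seat (a point): Centre of the sprung aluminium ring, in the plane of its top face; moves with the ring. Ring: 114 mm outer, 68 mm inner diameter, 10 mm thick, 140 mm from the clevis hole, at the end of the arm; top face 64 mm above the bench at rest, 46 mm on its stop. Open below: the flask's foot hangs through it. Three guide posts, 6 mm thick, rise through it 50 mm from its centre to 72 mm above the bench.
- ring_press (a joint): How far the ring is pressed down (m): 0 at rest, 0.018 on its bottom stop. Starts to give at about 5.5 N and needs about 15.5 N downwards at the stop (flask's weight included); springs back when let go; the flask alone does not press it down.
- flask: Dark clay flask standing on the bench: ball-shaped belly 80 mm diameter, foot 42 mm diameter, straight neck 26 mm diameter from 86 mm to its top at 128 mm above the foot. 0.24 to 0.48 kg. Origin at the centre of the foot's underside, z up along the neck. It changes places with the beaker. In the ring its belly rests on the inner edge, with the foot 24 mm below the ring's top face.
- flask_belly (a point): Centre of the flask's belly, 45 mm above its foot; 21 mm above ring_seat when the flask sits in the ring.
- dowel: Plain headless steel dowel, 12 mm diameter, 60 mm long, standing in the wooden block's other hole, 15 mm of it showing. Not needed. Origin at its lower end.
- beaker: Dark clay beaker, tapering from 62 mm at the foot to 50 mm, 85 mm tall, no neck. Bystander. Origin under its centre.
- bowl: Pale open bowl, 130 mm across, 50 mm tall. Bystander. Origin under its centre.
- pot: Red-brown open cup without handle, 90 mm across, 75 mm tall. Bystander. Origin under its centre.
- brush: Brush about 190 mm long, lying on the bench. Bystander.
- rib: Flat wooden rib 100 x 50 x 7 mm, lying on the bench. Bystander. Origin under its centre.
- trimmer: Spatula-like trimming tool about 200 mm long, lying on the bench. Bystander.
Things that resemble listed ones, but are neither listed nor needed, are in the scene too. What is shaped like the flask but purple is not meant.

How it is judged:
By the outcome, as a careful person would: the job done as asked, in the order asked, and still so for the second after the job is handed in, while the arm keeps its last pose, push and grip.
It also fails if it takes over 48 s, if anything falls off the work surface, if the arm or the gripper's body presses on something with over 40 N, if the wrist force passes 120 N, or if a joint passes its speed limit or range.

## Working session

There is one attempt and no reset: what is moved stays moved. The work goes in short steps, Python scripts to look and compute and a tool call to move; the robot and the scene stay as the last step left them, time stands still between calls to the robot, and variables do not carry over. Pictures are saved under pics/ and viewed, at most 13 in all, crops included, and the job is handed in when it is done.

Besides the shell and the picture viewer there is one more tool, called after "Emit:" by a JSON object that holds its "op" and its "data". apply_moves: Moves the arm, as the interface text tells. Its arguments: {"type":"object","properties":{"plan":{"type":"array","items":{"type":"array","items":{"type":"number","minimum":-1,"maximum":1}}},"newtons":{"type":"number"}},"required":["plan"]}

```bash
mkdir -p pics; cat > h.py <<'E'
import numpy as np, cv2
from bench import bot
def ray(cam,pos):
    c=bot.calibration(cam);K=np.array(c["K"]);R=np.array(c["R"]);t=np.array(c["t"])
    u=np.array([pos[0]*640,pos[1]*400]);
    d=cv2.undistortPoints(u.reshape(1,1,2),K,np.array([c["k1"],0,0,0.])).ravel()
    return -R.T@t, R.T@np.array([d[0],d[1],1])
def at_z(cam,pos,z):
    o,d=ray(cam,pos); return o+d*(z-o[2])/d[2]
def snap(cam,name):
    im=bot.get_image(cam); cv2.imwrite(f"pics/{name}.png",im); return im
def find(cam,label,z,n=4):
    for r in bot.spot_point(cam,label)[:n]:
        p=r["position"]; print(cam,label,round(r["confidence"],2),np.round(np.array(p)*[640,400]),np.round(at_z(cam,p,z),4))
E
python3 - <<'E'
from h import *
a=snap("scene","s1");b=snap("top","t1")
for l,z in [("pin_shoulder",.045),("clevis_mouth",.05),("ring_seat",.064),("flask_belly",.045),("dowel",.03),("beaker",0)]:
    for c in ("top","scene"): find(c,l,z)
print(bot.state())
E
```

```text
top pin_shoulder 0.6 [230. 223.] [0.4616 0.2803 0.045 ]
scene pin_shoulder 0.48 [421. 202.] [0.4548 0.2805 0.045 ]
top clevis_mouth 0.74 [316. 200.] [0.5266 0.0049 0.05  ]
top ring_seat 0.65 [364. 185.] [ 0.5694 -0.1456  0.064 ]
scene ring_seat 0.72 [270. 179.] [ 0.5495 -0.1299  0.064 ]
top flask_belly 0.85 [230. 141.] [0.7266 0.2781 0.045 ]
top flask_belly 0.67 [233. 224.] [0.4572 0.2699 0.045 ]
top flask_belly 0.62 [287. 238.] [0.4106 0.1004 0.045 ]
top flask_belly 0.6 [189. 163.] [0.6582 0.4132 0.045 ]
scene flask_belly 0.98 [365. 170.] [0.413  0.1057 0.045 ]
scene flask_belly 0.96 [393. 297.] [0.7346 0.2792 0.045 ]
scene flask_belly 0.74 [456. 293.] [0.671  0.4192 0.045 ]
scene flask_belly 0.66 [399. 246.] [0.604  0.2576 0.045 ]
scene dowel 0.52 [392. 208.] [0.4938 0.2108 0.03  ]
scene dowel 0.44 [185. 141.] [ 0.5054 -0.4362  0.03  ]
top beaker 0.86 [271. 163.] [0.657 0.153 0.   ]
scene beaker 0.64 [347. 256.] [0.6607 0.1408 0.    ]
scene beaker 0.19 [403. 210.] [0.4725 0.2414 0.    ]
{'time_s': 0.7, 'qpos': array([ 1.21289601e+00,  2.20376305e-01,  1.52647692e+00, -1.73952392e-05,
        1.39470389e+00, -1.26130767e-01]), 'dq': array([-2.87019562e-04,  2.10040547e-03,  4.19132752e-04, -5.33246633e-05,
        1.16634815e-03, -7.85172348e-04]), 'joint_efforts': array([-1.20856703e-04, -4.94412446e+01, -3.87621832e+01,  7.01670139e-02,
        4.66952054e-02, -4.67679365e-05]), 'position': array([0.1435921 , 0.60828531, 0.22256457]), 'eef_rot': array([1.25716421e-05, 1.15624063e-01, 9.93293046e-01, 1.51970387e-05]), 'contact_force': array([ 0.71346438, -0.48561189, -0.04674058]), 'torque': array([-0.03149635,  0.03737195, -0.01331956]), 'grasp_force': 0.0, 'width': 0.08667892370005481}
```

View pics/t1.png

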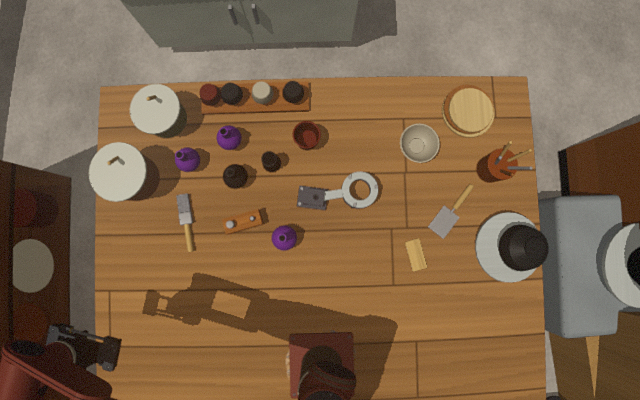

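View pics/s1.png

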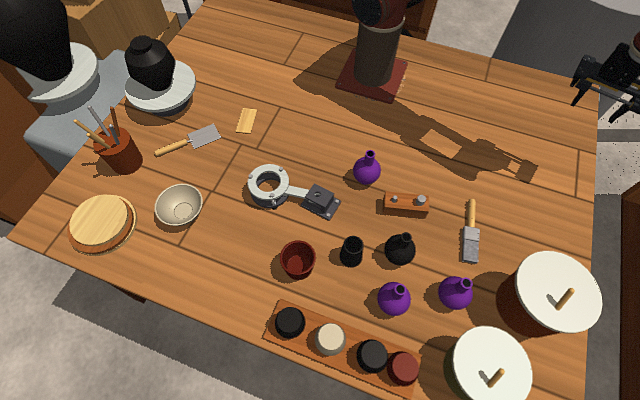

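The top view shows the black flask at (235,176), the black beaker at (271,161), and the block at (245,221) with the headed pin on its left at (230,223). The clevis is at (313,198) and the ring at (361,190). The scene view agrees: flask at (400,248), pin at (421,200), and the purple flasks are decoys.

Emit:
{"op": "apply_moves", "data": {"plan": [[-0.19,-0.12,0,0,0,0,0.65],[-0.19,-0.12,0,0,0,0,0.65],[-0.19,-0.12,0,0,0,0,0.65],[-0.19,-0.12,0,0,0,0,0.65],[-0.19,-0.12,0,0,0,0,0.65]], "newtons": 30}}

```text
time_s: 1.2
position: [0.3019, 0.4465, 0.2228]
eef_rot: [0.0, 0.115, 0.993, 0.0]
contact_force: [0.3, 0.8, 0.4]
width: 0.0591
grasp_force: 0.0
```

Emit:
{"op": "apply_moves", "data": {"plan": [[-0.19,-0.12,0,0,0,0,0.65],[-0.19,-0.12,0,0,0,0,0.65],[-0.19,-0.12,0,0,0,0,0.65],[-0.19,-0.12,0,0,0,0,0.65],[0,0,0,0,0,0,0.65]]}}

```text
time_s: 1.7
position: [0.4303, 0.3158, 0.2228]
eef_rot: [0.001, 0.118, 0.993, -0.001]
contact_force: [-0.2, 0.2, 0.4]
width: 0.0567
grasp_force: 0.0
```

```bash
cat >> h.py <<'E'
from scipy.spatial.transform import Rotation as Ro
def to(x,y,z):
    s=bot.state();q=s["eef_rot"];R=Ro.from_quat([q[1],q[2],q[3],q[0]]).as_matrix()
    print("tcp",np.round(s["position"],4),"t",s["time_s"],"F",np.round(s["contact_force"],1),"w",round(s["width"],4),"norm shift",np.round(R.T@(np.array([x,y,z])-s["position"])/.2,4))
E
python3 - <<'E'
from h import *
c=bot.calibration("wrist");print(np.round(-np.array(c["R"]).T@np.array(c["t"]),3))
snap("wrist","w1")
find("wrist","pin_shoulder",.045);find("wrist","dowel",0);find("wrist","pin",.009)
for r in bot.regions_of("wrist","pin")[:3]: print(r["confidence"],np.array(r["position"])*[640,400],at_z("wrist",r["position"],.06))
to(.46,.28,.2)
E
```

```text
[0.367 0.331 0.385]
wrist pin_shoulder 0.66 [296. 208.] [0.4547 0.2779 0.045 ]
wrist dowel 0.62 [256. 222.] [0.473  0.2117 0.    ]
wrist pin 0.69 [298. 197.] [0.4488 0.2799 0.009 ]
0.81 [294.912 206.8  ] [0.44765727 0.28107501 0.06      ]
tcp [0.426  0.3204 0.2225] t 1.95 F [-0.1 -0.3 -0.1] w 0.0564 norm shift [-0.2118 -0.1577  0.1125]
```

View pics/w1.png

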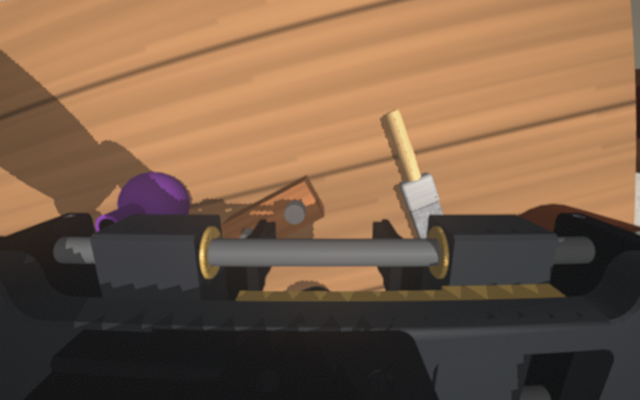

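The wrist view shows the pin's head at about (294,213) on the block, just above the gripper bar. I'll refine its position from the head-top blob.

```bash
python3 - <<'E'
from h import *
im=cv2.imread("pics/w1.png")
c=im[160:250,230:350];cv2.imwrite("pics/w1c.png",cv2.resize(c,None,fx=6,fy=6))
hsv=cv2.cvtColor(c,cv2.COLOR_BGR2HSV)
m=((hsv[...,1]<60)&(hsv[...,2]>90)).astype(np.uint8)
n,l,s,ct=cv2.connectedComponentsWithStats(m)
for i in range(1,n):
    if s[i,4]>40:
        u=ct[i]+[230,160]; print(s[i],u,np.round(at_z("wrist",u/[640,400],.069),4))
E
```

```text
[ 54  41  21  23 359] [294.28969359 212.46518106] [0.4516 0.2802 0.069 ]
[  0  82 120   8 960] [289.5 245.5] [0.4891 0.2647 0.069 ]
```

View pics/w1c.png

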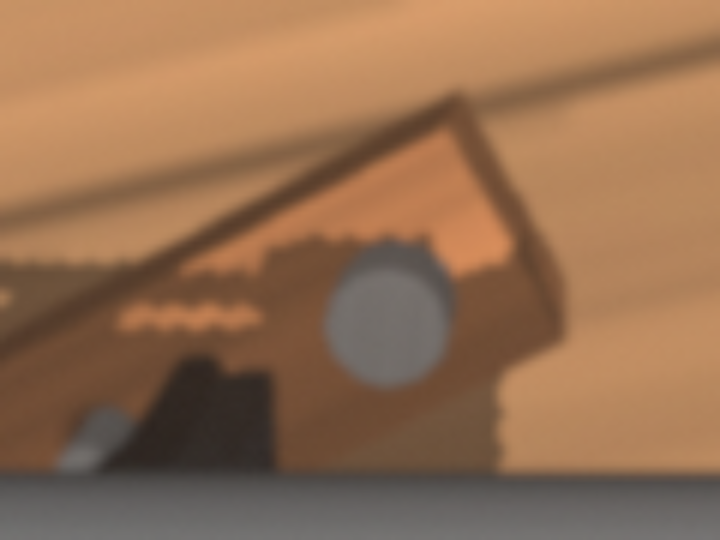

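Emit:
{"op": "apply_moves", "data": {"plan": [[-0.178,-0.165,0,0,0,0,0.65],[0,0,0.24,0,0,0,0.65],[0,0,0.24,0,0,0,0.65],[0,0,0,0,0,0,0.65],[0,0,0,0,0,0,0.65]]}}

```text
time_s: 2.45
position: [0.4527, 0.28, 0.1266]
eef_rot: [-0.001, 0.115, 0.993, -0.0]
contact_force: [0.3, 0.3, 0.8]
width: 0.0563
grasp_force: 0.0
```

```bash
python3 - <<'E'
from h import *
im=snap("wrist","w2"); to(.453,.280,.049)
E
```

```text
tcp [0.4543 0.2805 0.1285] t 2.5 F [0.3 0.2 0.7] w 0.0564 norm shift [ 0.0063 -0.0046  0.3975]
```

View pics/w2.png

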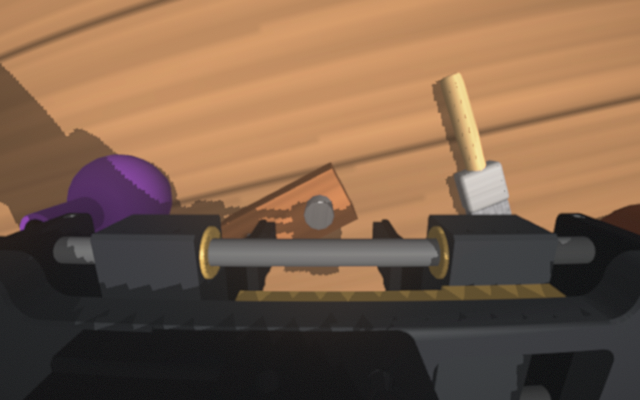

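The pin head at (319,214) lies centred between the fingers, so I descend and grip.

Emit:
{"op": "apply_moves", "data": {"plan": [[0,0,0.2,0,0,0,0.65],[0,0,0.2,0,0,0,0.65],[0,0,0,0,0,0,0.65],[0,0,0,0,0,0,0.1],[0,0,0,0,0,0,0.1]], "newtons": 40}}

```text
time_s: 3.0
position: [0.4554, 0.2802, 0.0491]
eef_rot: [0.002, 0.115, 0.993, 0.001]
contact_force: [-0.3, -0.3, -0.1]
width: 0.0473
grasp_force: 0.0
```

Emit:
{"op": "apply_moves", "data": {"plan": [[0,0,0,0,0,0,0.1],[0,0,0,0,0,0,0.1],[0,0,0,0,0,0,0.1]]}}

```text
time_s: 3.3
position: [0.4539, 0.2784, 0.0472]
eef_rot: [0.0, 0.115, 0.993, -0.001]
contact_force: [-2.8, -15.8, 13.7]
width: 0.0247
grasp_force: 8.1
```

Emit:
{"op": "apply_moves", "data": {"plan": [[0,0,-0.02,0,0,0,0.1],[0,0,-0.1,0,0,0,0.1],[0,0,-0.2,0,0,0,0.1],[0,0,-0.2,0,0,0,0.1],[0,0,-0.1,0,0,0,0.1]]}}

```text
time_s: 3.8
position: [0.4554, 0.2801, 0.1746]
eef_rot: [0.002, 0.116, 0.993, 0.002]
contact_force: [1.6, 0.4, -0.8]
width: 0.0231
grasp_force: 40.7
```

```bash
python3 - <<'E'
from h import *
to(.53,.06,.17); s=bot.state(); print(s["grasp_force"])
E
```

```text
tcp [0.4554 0.2801 0.1746] t 3.8 F [ 1.6  0.4 -0.8] w 0.0231 norm shift [-0.6157 -0.9853  0.0219]
40.69893700070679
```

Emit:
{"op": "apply_moves", "data": {"plan": [[-0.14,-0.2,0,0,0,0,0.1],[-0.14,-0.2,0,0,0,0,0.1],[-0.14,-0.2,0,0,0,0,0.1],[-0.14,-0.2,0,0,0,0,0.1],[-0.14,-0.2,0,0,0,0,0.1]]}}

```text
time_s: 4.3
position: [0.5446, 0.0507, 0.1708]
eef_rot: [0.0, 0.116, 0.993, 0.0]
contact_force: [0.2, 0.6, -1.2]
width: 0.0231
grasp_force: 40.7
```

Emit:
{"op": "apply_moves", "data": {"plan": [[-0.14,-0.19,0,0,0,0,0.1],[0,0,0,0,0,0,0.1],[0,0,0,0,0,0,0.1],[0,0,0,0,0,0,0.1]]}}

```text
time_s: 4.7
position: [0.5622, 0.0098, 0.1702]
eef_rot: [-0.0, 0.115, 0.993, 0.0]
contact_force: [-0.3, -0.3, -0.4]
width: 0.0231
grasp_force: 40.7
```

```bash
python3 - <<'E'
from h import *
snap("wrist","w3"); find("wrist","clevis_mouth",.05);find("wrist","ring_seat",.064);find("wrist","pin_shoulder",.17); to(.527,.005,.15)
im=cv2.imread("pics/w3.png")
E
```

```text
wrist clevis_mouth 0.87 [314. 168.] [0.5393 0.006  0.05  ]
wrist pin_shoulder 0.68 [325. 243.] [0.568  0.0094 0.17  ]
tcp [0.5624 0.0103 0.1706] t 4.9 F [ 0.1  0.8 -1.1] w 0.0231 norm shift [ 0.1663 -0.0661  0.1029]
```

View pics/w3.png

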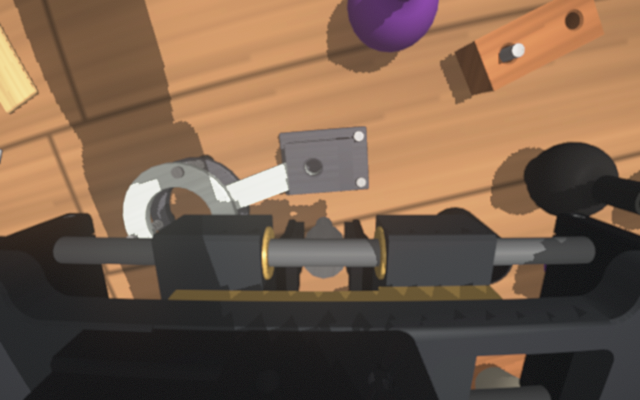

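The wrist view shows the clevis hole at about (313,167). The pin is held under the bar at (325,243), and the emptied block hole is at (574,19).

```bash
python3 - <<'E'
from h import *
im=cv2.imread("pics/w3.png");c=im[150:186,292:334]
g=cv2.cvtColor(c,cv2.COLOR_BGR2GRAY)
m=(g<np.median(g)-18).astype(np.uint8)
n,l,s,ct=cv2.connectedComponentsWithStats(m)
for i in range(1,n):
    if s[i,4]>30:
        u=ct[i]+[292.5,150.5]; print(s[i],u,np.round(at_z("wrist",u/[640,400],.05),4))
cr=np.hstack([cv2.resize(im[145:190,285:345],None,fx=6,fy=6),cv2.resize(im[205:250,295:355],None,fx=6,fy=6)])
cv2.imwrite("pics/w3c.png",cr)
E
```

```text
[ 14   8  17  18 192] [314.86979167 165.91666667] [0.5378 0.007  0.05  ]
```

View pics/w3c.png

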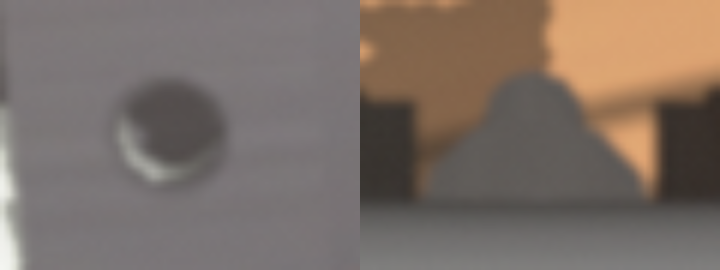

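The crops put the hole centre at (313.5,167). The pin's lower end shows its edge at about (323.3,217). Next I work out the pin's axis offset from the TCP.

```bash
python3 - <<'E'
from h import *
s=bot.state();q=s["eef_rot"];R=Ro.from_quat([q[1],q[2],q[3],q[0]]).as_matrix()
for z in (.136,.140): 
    e=at_z("wrist",np.array([323.3,217])/[640,400],z); print(z,np.round(R.T@(e-s["position"])*1000,1))
h=at_z("wrist",np.array([313.8,166.8])/[640,400],.05);print(h)
to(h[0],h[1],.11)
E
```

```text
0.136 [-0.4 -0.6 34.6]
0.14 [ 1.  -0.6 30.6]
[0.53835686 0.0058242  0.05      ]
tcp [0.5624 0.0103 0.1706] t 4.9 F [ 0.1  0.8 -1.1] w 0.0231 norm shift [ 0.1119 -0.0492  0.3029]
```

Emit:
{"op": "apply_moves", "data": {"plan": [[0.138,-0.046,0,0,0,0,0.1],[0,0,0.17,0,0,0,0.1],[0,0,0.16,0,0,0,0.1],[0,0,0,0,0,0,0.1],[0,0,0,0,0,0,0.1]]}}

```text
time_s: 5.4
position: [0.5334, 0.007, 0.1047]
eef_rot: [-0.001, 0.115, 0.993, 0.0]
contact_force: [-0.3, -0.5, 0.3]
width: 0.0229
grasp_force: 40.7
```

```bash
python3 - <<'E'
from h import *
im=snap("wrist","w4"); to(.5384,.0058,.1)
s=snap("scene","s4")
cv2.imwrite("pics/w4c.png",np.hstack([cv2.resize(im[180:260,270:370],None,fx=4,fy=4),cv2.resize(s[150:230,270:370],None,fx=4,fy=4)]))
E
```

```text
tcp [0.5346 0.0067 0.1059] t 5.45 F [-0.2  0.4 -0.3] w 0.0233 norm shift [-0.0197 -0.0001  0.0296]
```

View pics/w4c.png

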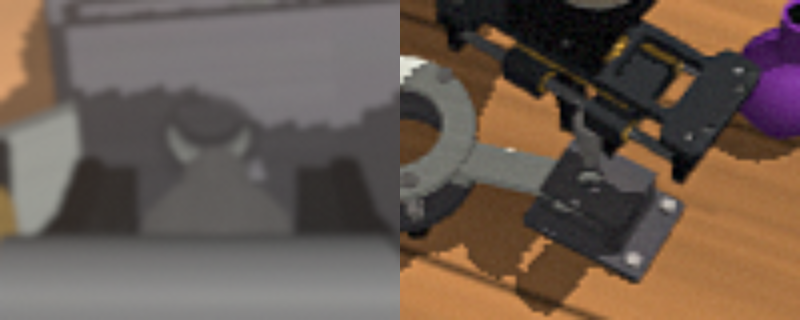

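The crop shows the hole rim's far edge at wrist pixel (322.3,204.3) and the pin end's edge at about (322.5,216.5). Sideways they are aligned; I'll compute the remaining offset along tool x.

```bash
python3 - <<'E'
from h import *
s=bot.state();q=s["eef_rot"];R=Ro.from_quat([q[1],q[2],q[3],q[0]]).as_matrix()
f=lambda u,z:np.round(R.T@(at_z("wrist",np.array(u)/[640,400],z)-s["position"])*1000,1)
z=s["position"][2]
print("hole ctr",f([322.3,204.3],.05)-[8,0,0],"pin axis",f([322.8,216.7],z-.0306)-[6,0,0])
E
```

```text
hole ctr [-5.2 -1.3 56.5] pin axis [-4.8 -0.9 30.6]
```

Emit:
{"op": "apply_moves", "data": {"plan": [[0,0,0.04,0,0,0,0.1],[0,0,0.04,0,0,0,0.1],[0,0,0.04,0,0,0,0.1],[0,0,0.02,0,0,0,0.1]]}}

```text
time_s: 5.9
position: [0.533, 0.0064, 0.0753]
eef_rot: [-0.001, 0.116, 0.993, 0.0]
contact_force: [-0.3, -0.1, -0.3]
width: 0.023
grasp_force: 40.7
```

Emit:
{"op": "apply_moves", "data": {"plan": [[0,0,0.03,0,0,0,0.1],[0,0,0.03,0,0,0,0.1],[0,0,0.03,0,0,0,0.1],[0,0,0.0,0,0,0,0.1]]}}

```text
time_s: 6.3
position: [0.5329, 0.0065, 0.0574]
eef_rot: [-0.001, 0.116, 0.993, 0.0]
contact_force: [-0.2, 0.2, -0.9]
width: 0.0228
grasp_force: 40.7
```

Emit:
{"op": "apply_moves", "data": {"plan": [[0,0,0.015,0,0,0,0.1],[0,0,0.015,0,0,0,0.1],[0,0,0,0,0,0,0.1]]}}

```text
time_s: 6.6
position: [0.5339, 0.0063, 0.0525]
eef_rot: [0.0, 0.116, 0.993, -0.0]
contact_force: [-0.2, -0.5, -0.2]
width: 0.0229
grasp_force: 40.7
```

Emit:
{"op": "apply_moves", "data": {"plan": [[0,0,0.01,0,0,0,0.1],[0,0,0,0,0,0,0.1]]}}

```text
time_s: 6.8
position: [0.534, 0.0063, 0.0522]
eef_rot: [0.0, 0.116, 0.993, -0.0]
contact_force: [-5.6, 1.0, 11.6]
width: 0.023
grasp_force: 40.0
```

Emit:
{"op": "apply_moves", "data": {"plan": [[0,0,-0.01,0,0,0,0.65],[0,0,0,0,0,0,0.65],[0,0,0,0,0,0,0.65],[-0.025,0,-0.1,0,0,0,0.65],[0,0,-0.08,0,0,0,0]]}}

```text
time_s: 7.3
position: [0.5386, 0.0051, 0.0886]
eef_rot: [-0.0, 0.116, 0.993, -0.0]
contact_force: [0.1, 0.5, 0.1]
width: 0.0494
grasp_force: 0.0
```

Emit:
{"op": "apply_moves", "data": {"plan": [[0,0,0,0,0,0,0],[0,0,0,0,0,0,0],[0,0,0,0,0,0,0],[0,0,0,0,0,0,0]]}}

```text
time_s: 7.7
position: [0.5377, 0.0053, 0.0873]
eef_rot: [-0.001, 0.116, 0.993, 0.0]
contact_force: [-0.3, -0.0, 0.2]
width: 0.0229
grasp_force: 0.0
```

```bash
python3 - <<'E'
from h import *
to(.5384,.0058,.074)
find("scene","pin_shoulder",.05) if snap("scene","s5") is not None else 0
E
```

```text
tcp [0.5377 0.0053 0.0873] t 7.7 F [-0.3 -0.   0.2] w 0.0229 norm shift [-0.0031  0.0031  0.0666]
scene pin_shoulder 0.45 [318. 194.] [0.5386 0.0092 0.05  ]
```

Emit:
{"op": "apply_moves", "data": {"plan": [[0,0,0,0,0,0,0],[0,0,0,0,0,0,0],[0,0,0.04,0,0,0,0],[0,0,0.025,0,0,0,0],[0,0,0.005,0,0,0,0]]}}

```text
time_s: 8.3
position: [0.5384, 0.0052, 0.0743]
eef_rot: [-0.0, 0.116, 0.993, -0.0]
contact_force: [-2.5, 0.2, 9.7]
width: 0.0005
grasp_force: 5.1
```

Emit:
{"op": "apply_moves", "data": {"plan": [[0,0,-0.2,0,0,0,0],[0,0,-0.2,0,0,0,0.8],[-0.025,0.22,-0.1,0,0,0,0.8],[-0.025,0.22,-0.1,0,0,0,0.8],[-0.025,0.22,-0.1,0,0,0,0.8]]}}

```text
time_s: 8.8
position: [0.5838, 0.1313, 0.2151]
eef_rot: [0.0, 0.116, 0.993, 0.0]
contact_force: [0.2, -0.9, 1.3]
width: 0.0248
grasp_force: 0.0
```

Emit:
{"op": "apply_moves", "data": {"plan": [[-0.025,0.23,-0.08,0,0,0,0.8],[-0.025,0.23,-0.08,0,0,0,0.8],[-0.025,0.23,0,0,0,0,0.8],[0,0,0,0,0,0,0.8],[0,0,0,0,0,0,0.8]]}}

```text
time_s: 9.3
position: [0.6293, 0.262, 0.2448]
eef_rot: [-0.001, 0.115, 0.993, -0.001]
contact_force: [-0.2, -0.3, -0.0]
width: 0.0641
grasp_force: 0.0
```

```bash
python3 - <<'E'
from h import *
snap("wrist","w6"); find("wrist","flask_belly",.045); find("wrist","flask",0); to(.605,.26,.2)
E
```

```text
wrist flask_belly 0.66 [449. 183.] [0.6751 0.4119 0.045 ]
wrist flask_belly 0.65 [153.  28.] [0.4154 0.1076 0.045 ]
wrist flask_belly 0.64 [355. 250.] [0.7378 0.2771 0.045 ]
wrist flask 0.94 [172.  33.] [0.4095 0.1098 0.    ]
wrist flask 0.93 [323. 159.] [0.6154 0.2615 0.    ]
wrist flask 0.7 [354. 241.] [0.7446 0.2793 0.    ]
wrist flask 0.7 [436. 175.] [0.6738 0.4131 0.    ]
tcp [0.6295 0.2598 0.246 ] t 9.45 F [-1.3  0.1 -1. ] w 0.0682 norm shift [ 0.1193 -0.0271  0.23  ]
```

View pics/w6.png

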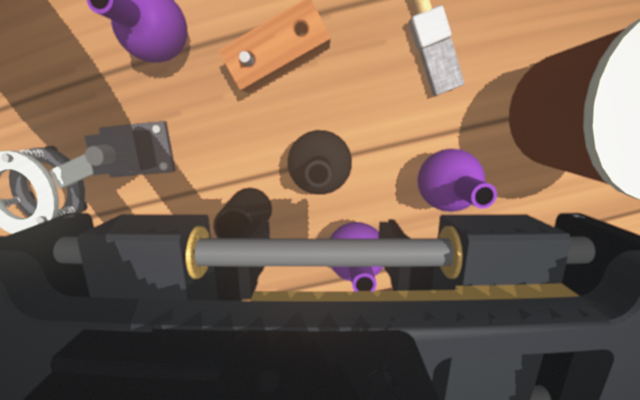

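The black flask is at belly (320,162) with its neck top at (318,173). The pin's head is seated on the clevis at (97,155).

```bash
python3 - <<'E'
from h import *
a=at_z("wrist",np.array([318,173])/[640,400],.128);b=at_z("wrist",np.array([320,162])/[640,400],.045);print(a,b)
m=(a+b)/2; to(m[0],m[1],.097)
E
```

```text
[0.61180876 0.25801303 0.128     ] [0.61226298 0.25878267 0.045     ]
tcp [0.6295 0.2598 0.246 ] t 9.45 F [-1.3  0.1 -1. ] w 0.0682 norm shift [ 0.0829 -0.0263  0.7449]
```

Emit:
{"op": "apply_moves", "data": {"plan": [[0.083,-0.026,0,0,0,0,0.8],[0,0,0.2,0,0,0,0.8],[0,0,0.2,0,0,0,0.8],[0,0,0.2,0,0,0,0.8],[0,0,0.165,0,0,0,0.8]]}}

```text
time_s: 9.95
position: [0.6116, 0.2579, 0.0916]
eef_rot: [-0.001, 0.117, 0.993, -0.0]
contact_force: [0.3, 0.2, -0.8]
width: 0.0696
grasp_force: 0.0
```

Emit:
{"op": "apply_moves", "data": {"plan": [[0,0,0,0,0,0,0.1],[0,0,0,0,0,0,0.1],[0,0,0,0,0,0,0.1],[0,0,0,0,0,0,0.1],[0,0,0,0,0,0,0.1]], "newtons": 50}}

```text
time_s: 10.45
position: [0.6138, 0.2602, 0.0959]
eef_rot: [0.002, 0.116, 0.993, 0.001]
contact_force: [0.6, -0.7, -0.3]
width: 0.0379
grasp_force: 0.0
```

Emit:
{"op": "apply_moves", "data": {"plan": [[0,0,0,0,0,0,0.1],[0,0,0,0,0,0,0.1],[0,0,0,0,0,0,0.1]]}}

```text
time_s: 10.75
position: [0.6129, 0.26, 0.0944]
eef_rot: [0.001, 0.116, 0.993, 0.0]
contact_force: [-1.0, 0.9, 4.8]
width: 0.0247
grasp_force: 50.0
```

Emit:
{"op": "apply_moves", "data": {"plan": [[0,0,-0.1,0,0,0,0.1],[0,0,-0.2,0,0,0,0.1],[0,0,-0.2,0,0,0,0.1],[0,0,-0.2,0,0,0,0.1],[-0.04,-0.15,0,0,0,0,0.1]]}}

```text
time_s: 11.25
position: [0.616, 0.2326, 0.2407]
eef_rot: [0.005, 0.114, 0.994, 0.003]
contact_force: [0.4, 0.3, -2.6]
width: 0.025
grasp_force: 50.0
```

Emit:
{"op": "apply_moves", "data": {"plan": [[-0.06,-0.23,0,0,0,0,0.1],[-0.06,-0.23,0,0,0,0,0.1],[-0.06,-0.23,0,0,0,0,0.1],[-0.06,-0.23,0,0,0,0,0.1],[-0.06,-0.23,0,0,0,0,0.1]]}}

```text
time_s: 11.75
position: [0.6179, -0.0104, 0.2321]
eef_rot: [-0.001, 0.115, 0.993, 0.0]
contact_force: [0.7, 0.3, -4.0]
width: 0.0249
grasp_force: 50.0
```

Emit:
{"op": "apply_moves", "data": {"plan": [[-0.06,-0.23,0,0,0,0,0.1],[-0.06,-0.23,0,0,0,0,0.1],[0,0,0,0,0,0,0.1],[0,0,0,0,0,0,0.1],[0,0,0,0,0,0,0.1]]}}

```text
time_s: 12.25
position: [0.6207, -0.1029, 0.2325]
eef_rot: [-0.001, 0.115, 0.993, 0.0]
contact_force: [-0.1, -0.1, -2.0]
width: 0.0249
grasp_force: 50.0
```

```bash
python3 - <<'E'
from h import *
im=snap("wrist","w7"); find("wrist","ring_seat",.064); find("wrist","clevis_mouth",.05);find("wrist","flask_belly",.19); to(.565,-.13,.2)
print(bot.state()["grasp_force"])
E
```

```text
wrist flask_belly 0.9 [625. 196.] [0.6619 0.1277 0.19  ]
tcp [ 0.6212 -0.1025  0.2334] t 12.45 F [-0.9 -0.4 -3.8] w 0.0249 norm shift [ 0.2421 -0.1981  0.167 ]
50.00019069761038
```

View pics/w7.png

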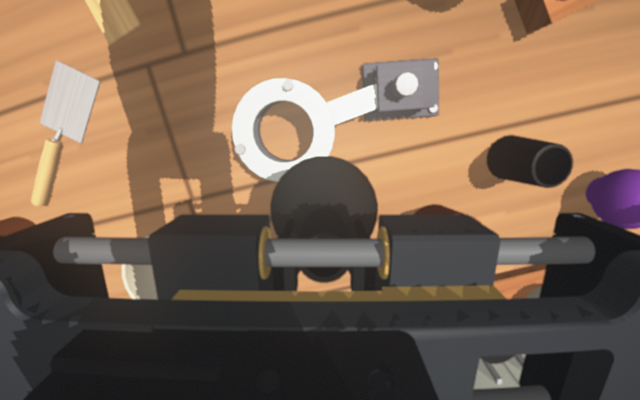

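The ring's centre is at about (284,131), with outer edges at columns 232 and 336. The held flask's belly is at about (324,210), radius 53 px, and the pin head is home at (406,85).

```bash
python3 - <<'E'
from h import *
im=cv2.imread("pics/w7.png");g=im.min(axis=2)
m=np.zeros(g.shape,np.uint8);m[70:200,225:345]=(g[70:200,225:345]>150)
cs,_=cv2.findContours(m,cv2.RETR_CCOMP,cv2.CHAIN_APPROX_NONE)
for c in cs:
    if len(c)>60: print("contour",len(c),cv2.fitEllipse(c))
# inner edge via rays from (284,131)
P=[]
for a in np.radians(np.arange(0,360,5)):
    for r in np.arange(18,45,.5):
        x,y=284+r*np.cos(a),131+r*np.sin(a)
        if m[int(round(y)),int(round(x))]: P.append((x,y));break
P=np.array([p for p in P if p[1]<158],np.float32)
e=cv2.fitEllipse(P);print(e)
C=np.array([.5384,.0058])
s=bot.state();q=s["eef_rot"];R=Ro.from_quat([q[1],q[2],q[3],q[0]]).as_matrix()
for u in ([284,131],e[0]):
    p=at_z("wrist",np.array(u)/[640,400],.064);print(np.round(p,4),np.linalg.norm(p[:2]-C),np.round(R.T@(p-s["position"])/.2,4))
b=at_z("wrist",np.array([324.5,210])/[640,400],s["position"][2]-.049);print("belly tool mm",np.round(R.T@(b-s["position"])*1000,1))
p=at_z("wrist",np.array([406,85])/[640,400],.074);print("pin top",p)
E
```

```text
contour 321 ((284.2986755371094, 125.19776916503906), (93.21077728271484, 115.51849365234375), 66.7027359008789)
contour 173 ((283.0101318359375, 130.80931091308594), (59.626949310302734, 62.65644073486328), 151.7200164794922)
((282.955810546875, 130.86122131347656), (59.23540496826172, 62.34478759765625), 152.81149291992188)
[ 0.5575 -0.1328  0.064 ] 0.1399473631914588 [ 0.2753 -0.2206  0.847 ]
[ 0.5571 -0.1339  0.064 ] 0.14096913036508626 [ 0.2761 -0.2264  0.847 ]
belly tool mm [ 0.4  0.4 49. ]
pin top [0.54052306 0.00435629 0.074     ]
```

Emit:
{"op": "apply_moves", "data": {"plan": [[0.138,-0.112,0,0,0,0,0.1],[0.137,-0.112,0,0,0,0,0.1],[0,0,0.15,0,0,0,0.1],[0,0,0.15,0,0,0,0.1],[0,0,0.1,0,0,0,0.1]], "newtons": 60}}

```text
time_s: 12.95
position: [0.5564, -0.1338, 0.1518]
eef_rot: [-0.001, 0.115, 0.993, 0.0]
contact_force: [-1.0, -0.3, -3.9]
width: 0.0251
grasp_force: 60.0
```

Emit:
{"op": "apply_moves", "data": {"plan": [[0,0,0,0,0,0,0.1],[0,0,0,0,0,0,0.1]]}}

```text
time_s: 13.15
position: [0.5575, -0.1342, 0.154]
eef_rot: [-0.0, 0.115, 0.993, 0.0]
contact_force: [-0.3, 0.1, -3.4]
width: 0.0247
grasp_force: 60.0
```

```bash
python3 - <<'E'
from h import *
to(.5573,-.1333,.134)
E
```

```text
tcp [ 0.5575 -0.1342  0.154 ] t 13.15 F [-0.3  0.1 -3.4] w 0.0247 norm shift [0.0023 0.0043 0.0999]
```

Emit:
{"op": "apply_moves", "data": {"plan": [[0.002,0.004,0.04,0,0,0,0.1],[0,0,0.04,0,0,0,0.1],[0,0,0.02,0,0,0,0.1],[0,0,0.01,0,0,0,0.1],[0,0,0,0,0,0,0.1]]}}

```text
time_s: 13.65
position: [0.5585, -0.1345, 0.1328]
eef_rot: [0.002, 0.116, 0.993, -0.0]
contact_force: [2.8, -0.9, 2.5]
width: 0.0247
grasp_force: 60.0
```

Emit:
{"op": "apply_moves", "data": {"plan": [[0,0,0.02,0,0,0,0.1],[0,0,0.02,0,0,0,0.1],[0,0,0.02,0,0,0,0.1],[0,0,0.015,0,0,0,0.1],[0,0,0,0,0,0,0.1]]}}

```text
time_s: 14.15
position: [0.5589, -0.1347, 0.1184]
eef_rot: [0.002, 0.116, 0.993, -0.001]
contact_force: [2.0, -0.4, 9.6]
width: 0.0246
grasp_force: 60.0
```

Emit:
{"op": "apply_moves", "data": {"plan": [[0,0,0.01,0,0,0,0.1],[0,0,0.008,0,0,0,0.1],[0,0,0,0,0,0,0.1]]}}

```text
time_s: 14.45
position: [0.5591, -0.1347, 0.1156]
eef_rot: [0.002, 0.116, 0.993, -0.001]
contact_force: [2.3, -0.0, 12.0]
width: 0.0247
grasp_force: 60.0
```

Emit:
{"op": "apply_moves", "data": {"plan": [[0,0,0.006,0,0,0,0.1],[0,0,0,0,0,0,0.1]]}}

```text
time_s: 14.65
position: [0.5594, -0.1348, 0.1154]
eef_rot: [0.003, 0.116, 0.993, -0.001]
contact_force: [-0.3, 0.1, 17.1]
width: 0.0247
grasp_force: 60.0
```

Emit:
{"op": "apply_moves", "data": {"plan": [[0,0,0.004,0,0,0,0.1],[0,0,0,0,0,0,0.1],[0,0,0,0,0,0,0.1]]}}

```text
time_s: 14.95
position: [0.5596, -0.1349, 0.1153]
eef_rot: [0.003, 0.116, 0.993, -0.001]
contact_force: [-1.5, 1.5, 21.1]
width: 0.0249
grasp_force: 60.0
```

```bash
python3 - <<'E'
from h import *
to(.5573,-.1333,.116)
w=snap("wrist","w8");s=snap("scene","s8");find("scene","ring_seat",.046);to(.5573,-.1333,.116)
cv2.imwrite("pics/e.png",cv2.resize(s[100:240,200:450],None,fx=3,fy=3))
E
```

```text
tcp [ 0.5596 -0.1349  0.1153] t 14.95 F [-1.5  1.5 21.1] w 0.0249 norm shift [ 0.0131  0.005  -0.0034]
scene ring_seat 0.82 [272. 183.] [ 0.5507 -0.1259  0.046 ]
scene ring_seat 0.71 [270. 189.] [ 0.571  -0.1209  0.046 ]
tcp [ 0.5596 -0.1349  0.1153] t 15.1 F [-0.8  1.1 21. ] w 0.0246 norm shift [ 0.0132  0.0049 -0.0034]
```

View pics/e.png

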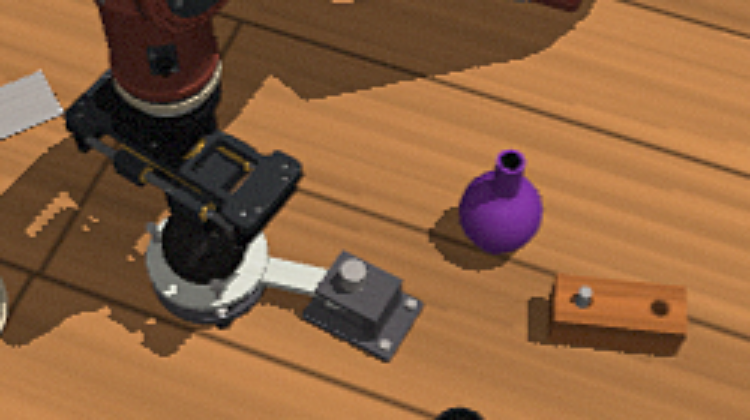

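The crop shows the flask seated in the lowered ring at (205,250) with the posts standing above it. The pin's head is home on the clevis at (350,272), and 21 N is steady against the stop.

```bash
python3 -c "
from bench import bot
print(bot.job_done())"
```

```text
the job is handed in; nothing more can be done
None
```

The pin's head is fully home on the clevis, and the flask stands in the ring, held pressed on its bottom stop with a steady 21 N; I handed the job in at about 15 s of the 48 s allowed, and no verdict came back.

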